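Wind the strip gauge to its setting mark

ROBOT

A 6-joint arm with a two-finger parallel gripper is mounted at the origin on a cart in front of the work surface, level with it; the furniture and walls round the work are solid. World frame = base frame: x ahead of the robot, y to its left, z up, the work surface at z = 0. Lengths are in m, angles in degrees, forces in N, time in s.
With the tool pointing down it reaches from about 0.4 to 0.825 m from the base axis. Payload 7 kg.
Tool frame: the origin (TCP) lies on the centre line of the jaws, within the pads' length; the fingertips stand 8 mm ahead of it and the grasp point (between the pads) lies 11 mm behind it; z points along the fingers, y is the line along which they close (so a half turn about z gives the same grasp; the last joint's range is limited). The gripper opens to 88 mm and grips with 3 to 60 N. Pads are 19 mm wide; open, the fingers measure 130 mm over their backs; the gripper's body (78 mm by 193 mm) begins 47 mm behind the grasp point.
Start: joints at [93.169, 20.546, 0.682, 0, -70.136, -16.507], TCP at [0.156, 0.657, 0.235] pointing down, gripper open.
Joint ranges: [-176.03, 176.03], [-82.01, 121.73], [-58.28, 71.71], [-173.87, 95.51], [-174.79, -0.11], [-173.66, 173.66]. Speed limits (degrees/s): [136.94, 136.94, 172.46, 180, 180, 180].

INTERFACE

Orientations are given as [roll, pitch, yaw] about the fixed x, y, z axes, in that order (R = Rz(yaw) Ry(pitch) Rx(roll)).
In Python, from plant import telemetry, viewer, close_job, models gives the robot as it stands.
- The arm moves only by the shell command python3 -m handwheel 'ROWS' [FORCE]. ROWS is JSON, a list of rows, each an object with "grip": the closure, from -1 (fully open) to 1 (shut); "travel": the shift along the tool's x, y, z as a fraction of full scale, a list of three; "spin": the turn about the tool's z as a fraction of full scale. A call has 1 to 8 rows; each row shifts and turns the commanded pose from where the row before left it, along the tool's axes as they then stand; what a row does not reach is not made up. Full scale, the value 1, is 0.025 m for a shift and 5 degrees for a turn. A row lasts 1/8 s, in which the tool goes at most 62.5 mm and 10.7 degrees, less where a joint would pass 70% of its speed; a pose out of reach is approached as far as the arm can. A call with a number of a shift or a turn outside -1 to 1 is refused whole. A call with a gripper value outside its range is refused whole. The fingers move at their own pace and stop on an object; FORCE is the grip in N (left out, the last holds). Time passes only in rows, so rows that do not move let the fingers close. It gives the time, the measured TCP pose, the force, the opening and the grip force at its end, in the units of the state.
- telemetry.get_state(): the state, without advancing time (a new reading comes with each control period).
- viewer.capture(name): name is "side" or "top"; returns the picture (480x640x3 uint8, red, green, blue); there is no depth.
- viewer.calibration(name): a dict with "fx", "fy", "cx", "cy" (pixels), "T" (4x4, takes a point from camera to world coordinates). Camera axes: x right, y down, z forward; pixel columns grow to the right and rows downward; lengths in m; the calibration is good to about 2 mm. A picture is of the moment at which its call begins. calibration takes no time and is no camera call.
- close_job(): hands the job in; it is judged then, once.
Trained networks look in the newest picture that a camera, given by its name, has taken for a name from the list of things; names that differ only in an ending like _2 or _b are one class to them, and where a whole thing is asked for, a point or a joint stands for the part that bears it (a point fixed in the world has none). Each returns a list of dicts, best first, with "p" (0 to 1); they miss things now and then, are a little off and sometimes report something else, mostly with a low value. They report only what shows in the picture. A call takes as long as a camera call.
- models.find_in(camera, thing): "position" ([column, row] in pixels, amid what is visible of it).
The state is a dict: "time_s": time; "joints": joint angles; "qd": joint speeds; "joint_torque": joint torques, N m; "tcp_pos": TCP position; "eef_rot": TCP orientation; "contact_force": force on the tool from outside, world axes, zero at the start; "moment": the same for the moment, N m; "gripper_width": finger opening in m; "gripper_force": force on a finger pad.
Only numpy, scipy, OpenCV 4.12 (cv2) and the standard library are available. Lean on these libraries where they do the work, as an engineer would, in place of code of your own. Each camera call takes 0.05 s, during which the arm holds its last target. There are 200 camera calls.

TASK

Fit the loose crank from the plywood board squarely onto the upright square shaft of the strip gauge, pushed fully down, then take it by its wooden handle and wind it round clockwise until the steel pointer on the carriage stands exactly opposite the point of the dark steel mark. Leave the crank sitting on the shaft, let go of it, and do not disturb the other things on the table.

Things in the scene. Friction and masses are not known exactly. Their poses are not given: they have to be found in the camera images.
- crank: Loose dark steel crank, 0.37 to 0.55 kg, lying flat, right way up, on a plywood board (160 x 240 mm, top 18 mm above the table). Origin: centre of its hub's underside; z up, x along the arm to the handle. The hub, 38 x 38 x 36 mm high, has a square hole 22 x 22 mm right through; all sides lie along its x and y. The arm, 26 mm wide, 10 mm thick, lies flush underneath and ends at x = 85 mm.
- crank_grip (a point): On the axis of the crank's upright round wooden handle, 70 mm from the hub axis along the arm (crank x) and 60 mm above the crank's underside. The handle is 26 mm thick, reaches from 13 to 76 mm above the underside and spins freely on the arm.
- crank_handle: The crank's wooden handle itself. Origin: centre of its underside, 13 mm above the crank's underside; z up along it.
- shaft_seat (a point): On the shaft axis, top of the round collar (42 mm across) on which the hub comes to rest, 100 mm above the table. Above it the steel shaft is 20 x 20 mm square, 33 mm tall, its top 6 mm tapered to 12 mm. The frame turns with the shaft, x and y parallel to the square's sides, z up. The crank fits in any of four quarter turns. All else on the gauge stays 6 mm or more below this point.
- drive (a joint): Angle of the square shaft, rad, growing clockwise seen from above, range 0 to 22; it stays where it is left (0.12 N m to turn). Each full clockwise turn moves the carriage 12 mm along +y of the gauge, away from the shaft. It starts 1.5 to 2.5 turns short of the mark.
- gauge: Strip gauge fixed on the table: aluminium base plate 125 x 270 x 12 mm, grey gearbox 80 x 84 mm and 82 mm high under the shaft. Origin: on the table under the shaft axis; z up, y along its two steel rods from the gearbox to the end block, 0.21 m away. The carriage, with an upright aluminium fence, slides along y.
- pointer_tip (a point): Tip of the steel pointer on the carriage, on the side at -x of the gauge, 48 mm above the table; travels along y of the gauge.
- mark: Dark steel setting mark, 22 mm wide, 36 mm high, fixed on the base plate; its axes are parallel to the gauge's. Origin: on the base plate (12 mm above the table), straight under the tip of its point, which faces +x, towards the pointer (1.5 mm between the tips when opposite). The pointer is at the mark when its y in this frame is 0.
- black_tape: Bystander, roll of black tape, 62 mm across, 19 mm high, not to be disturbed. Origin: centre of its underside.
- sand_block: Bystander, cork sanding block 60x90x30 mm, not to be disturbed. Origin: centre of its underside.
- cream_tape: Bystander, roll of cream tape, 104 mm across, 25 mm high, not to be disturbed. Origin: centre of its underside.
- glue_jar: Bystander, jar of glue, 72 mm across, 90 mm high, not to be disturbed. Origin: centre of its underside.

How it is judged:
By the outcome, as a careful person would: the job done as asked, in the order asked, and still so for the second after the job is handed in, with the robot touching nothing.
It also fails if it takes over 72 s, if anything falls off the work surface, if the arm or the gripper's body presses on something with over 40 N, if the wrist force passes 120 N, or if a joint passes its speed limit or range.

## Working session

There is one attempt and no reset: what is moved stays moved. The work goes in short steps, Python scripts to look and compute and a shell command to move; the robot and the scene stay as the last step left them, time stands still between calls to the robot, and variables do not carry over. Pictures are saved under pics/ and viewed, at most 10 in all, crops included, and the job is handed in when it is done.

```bash
mkdir -p pics; cat > h.py <<'E'
import numpy as np, cv2
from plant import telemetry, viewer, close_job, models
def proj(name,p):
    c=viewer.calibration(name); q=np.linalg.inv(c["T"])@np.append(p,1)
    return [c["fx"]*q[0]/q[2]+c["cx"],c["fy"]*q[1]/q[2]+c["cy"]]
def ray(name,px,z):
    c=viewer.calibration(name);T=np.array(c["T"])
    d=T[:3,:3]@[(px[0]-c["cx"])/c["fx"],(px[1]-c["cy"])/c["fy"],1];o=T[:3,3]
    return o+d*(z-o[2])/d[2]
def snap(name,f):
    im=np.array(viewer.capture(name)); cv2.imwrite("pics/"+f,im[:,:,::-1]); return im
E
python3 - <<'E'
from h import *
np.set_printoptions(precision=4,suppress=True)
for n in("top","side"):
    snap(n,n+"0.png"); c=viewer.calibration(n); print(n,c["fx"],np.array(c["T"]))
    for t,z in [("crank",.03),("crank_grip",.078),("crank_handle",.06),("shaft_seat",.1),("gauge",0.1),("pointer_tip",.048),("mark",.048),("black_tape",.02),("sand_block",.03),("cream_tape",.025),("glue_jar",.09)]:
        r=models.find_in(n,t)[:2]
        print(t,[(np.round(q["position"],1),round(q["p"],2),ray(n,q["position"],z)[:2]) for q in r])
print(telemetry.get_state())
E
```

```text
top 501.39495195949684 [[ 0.0242 -0.978   0.2074  0.3273]
 [-0.9997 -0.025  -0.0011  0.2401]
 [ 0.0063 -0.2073 -0.9783  1.1833]
 [ 0.      0.      0.      1.    ]]
crank [(array([244.6, 277.1]), 0.79, array([0.4844, 0.4164])), (array([173.3, 247.7]), 0.62, array([0.5495, 0.587 ]))]
crank_grip [(array([244.8, 282.3]), 0.71, array([0.4663, 0.4079]))]
crank_handle [(array([236.2, 297.4]), 0.56, array([0.4342, 0.428 ]))]
shaft_seat [(array([454. , 259.5]), 0.73, array([ 0.5253, -0.0514])), (array([298.1, 242.1]), 0.55, array([0.5556, 0.2921]))]
gauge [(array([410.8, 267.4]), 0.78, array([0.5054, 0.0437])), (array([450.2, 259.1]), 0.45, array([ 0.526 , -0.0431]))]
pointer_tip [(array([390.3, 256.5]), 0.85, array([0.5381, 0.0812]))]
mark [(array([377.3, 284.2]), 0.52, array([0.4733, 0.1111]))]
black_tape [(array([290.5, 248.3]), 0.71, array([0.557 , 0.3134])), (array([452.2, 260.8]), 0.4, array([ 0.5367, -0.0686]))]
sand_block [(array([165.5, 298.1]), 0.82, array([0.4315, 0.5947]))]
cream_tape [(array([458. , 187.7]), 0.56, array([ 0.7159, -0.0867])), (array([450.5, 261.6]), 0.48, array([ 
[... 1013 characters left out ...]
94])), (array([262.1, 234.1]), 0.53, array([0.4616, 0.4262]))]
cream_tape [(array([435.8, 346.3]), 0.74, array([ 0.7179, -0.1171]))]
glue_jar [(array([280.9, 203.7]), 0.88, array([0.5305, 0.4863]))]
{'time_s': 1.2, 'joints': array([ 93.168 ,  20.5481,   0.684 ,  -0.0008, -70.137 , -16.5074]), 'qd': array([ 0.0632, -0.0322,  0.001 ,  0.0808,  0.0712,  0.0955]), 'joint_torque': array([ -0.0008, -58.2378,  29.3294,   7.0025,   0.0125,  -0.    ]), 'tcp_pos': array([0.1557, 0.6568, 0.2346]), 'eef_rot': array([179.9987,   0.0004, -13.3397]), 'contact_force': array([-0.2839,  0.1336,  0.3433]), 'moment': array([ 0.0577,  0.0374, -0.0604]), 'gripper_force': 0.0, 'gripper_width': 0.08762791597344331}
```

View pics/top0.png

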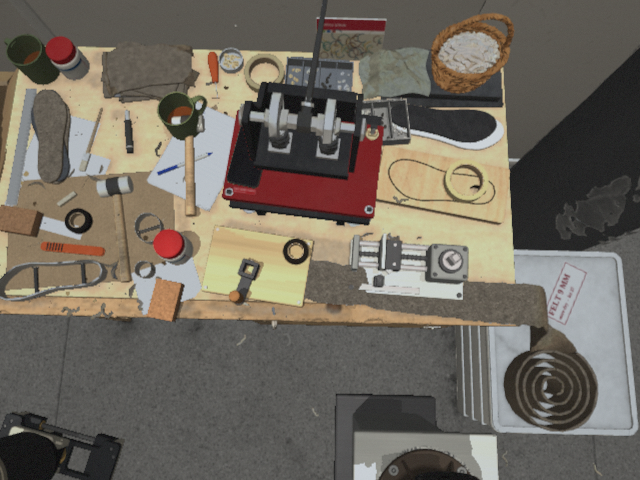

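View pics/side0.png

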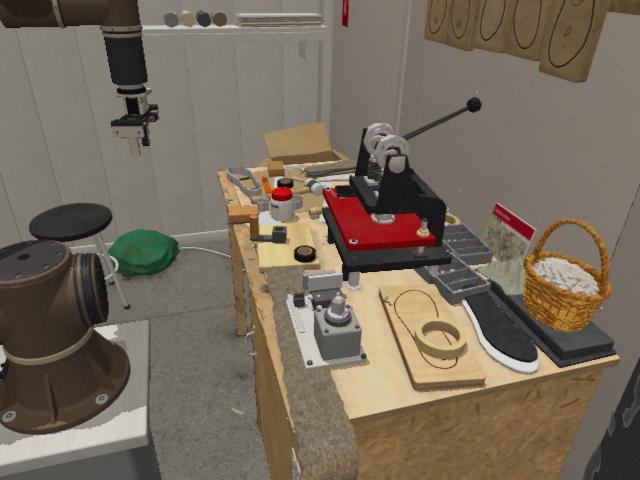

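Top view: crank hub is near (250,268) with its handle at (236,296), the shaft near (453,260), the carriage near (393,252) and the mark near (377,280). I'll zoom in on the crank and gauge.

```bash
python3 - <<'E'
from h import *
t=cv2.imread("pics/top0.png"); s=cv2.imread("pics/side0.png")
R=lambda im,x,y,w,h,k:cv2.resize(im[y:y+h,x:x+w],None,fx=k,fy=k,interpolation=cv2.INTER_CUBIC)
a=np.hstack([R(t,220,240,80,75,4),R(t,350,225,120,75,4)])
b=np.hstack([R(s,235,210,80,75,4),R(s,280,265,120,75,4)])
cv2.imwrite("pics/z1.png",np.vstack([a,b]))
E
```

```text
(no output)
```

View pics/z1.png

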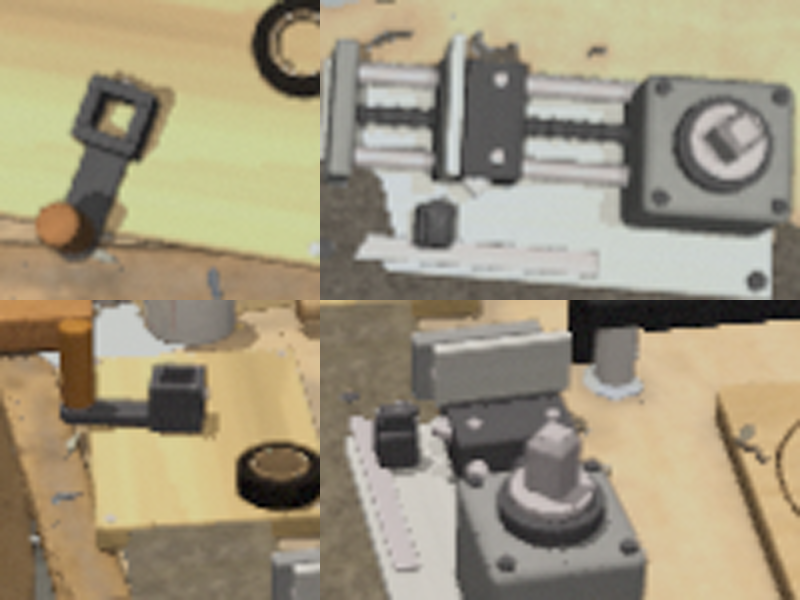

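Crops: the top view shows the hub's top square around full-image (249,269) and the handle top at (235,296). The shaft top is at (453,257). I'll overlay model wireframes to pin the poses.

```bash
cat >> h.py <<'E'
def sq(x,y,yaw,h,z):
    a=np.radians(yaw);c,s=np.cos(a),np.sin(a)
    return [np.array([x+c*u-s*v,y+s*u+c*v,z]) for u,v in((h,h),(-h,h),(-h,-h),(h,-h))]
def circ(x,y,r,z): return [np.array([x+r*np.cos(t),y+r*np.sin(t),z]) for t in np.linspace(0,6.283,40)]
def over(name,im,x0,y0,w,h,k,loops):
    o=cv2.resize(im[y0:y0+h,x0:x0+w],None,fx=k,fy=k,interpolation=cv2.INTER_CUBIC)
    for L,col in loops:
        P=np.array([[(u-x0+.5)*k,(v-y0+.5)*k] for u,v in(proj(name,p) for p in L)])
        cv2.polylines(o,[np.int32(P.round())],True,col,1)
    return o
E
python3 - <<'E'
from h import *
from scipy.optimize import least_squares
t=cv2.imread("pics/top0.png"); s=cv2.imread("pics/side0.png")
hub=ray("top",(248.5,268.8),.054);hd=ray("top",(235,296.2),.094)
yaw=np.degrees(np.arctan2(*(hd-hub)[1::-1]))
sh=ray("top",(453.3,258),.133)
print(hub,hd,yaw,np.hypot(*(hd-hub)[:2]),sh)
hs=ray("side",(235+178/4,210+75/4),.054);ss=ray("side",(280+(553-320)/4,265+(428-300)/4),.133)
print("side",hs,ray("side",(235+77/4,210+23/4),.094),ss)
Y=(0,255,255);G=(0,255,0);M=(255,0,255);C=(255,255,0)
def L(hub,yaw,sh,sy):
    a=np.radians(yaw)
    return [(sq(*hub[:2],yaw,.019,.054),Y),(sq(*hub[:2],yaw,.011,.054),G),(circ(hub[0]+.07*np.cos(a),hub[1]+.07*np.sin(a),.013,.094),C),
     (sq(*sh[:2],sy,.006,.133),Y),(sq(*sh[:2],sy,.010,.127),G),(sq(*sh[:2],sy,.010,.1),M),(circ(*sh[:2],.021,.1),C)]
l=L(hub,yaw,sh,45)
o=np.vstack([np.hstack([over("top",t,225,253,50,50,8,l),over("top",t,430,235,50,50,8,l[3:6]) ]),])
o2=np.hstack([over("side",s,245,210,50,25,8,l),over("side",s,315,285,50,25,8,l)])
cv2.imwrite("pics/o1.png",np.vstack([o,o2]))
E
```

```text
[0.50039109 0.40490379 0.054     ] [0.43351844 0.42502526 0.094     ] 163.2538637974653 0.06983427093847173 [ 0.5225075  -0.04116279  0.133     ]
side [0.50718043 0.40180544 0.054     ] [0.44079442 0.41945325 0.094     ] [ 0.52762759 -0.04594012  0.133     ]
```

View pics/o1.png

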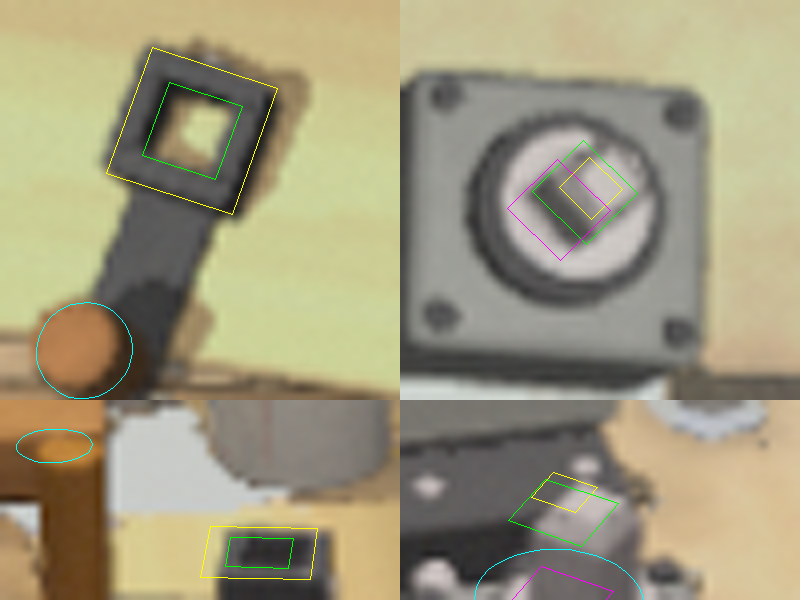

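```bash
R='{"grip":-1,"travel":[1,0.36,0],"spin":0}'; python3 -m handwheel '[{"grip":-1,"travel":[0,0,0],"spin":0.54},{"grip":-1,"travel":[1,0.37,0],"spin":0},{"grip":-1,"travel":[1,0.37,0],"spin":0},{"grip":-1,"travel":[1,0.37,0],"spin":0},{"grip":-1,"travel":[1,0.37,0],"spin":0},{"grip":-1,"travel":[1,0.37,0],"spin":0},{"grip":-1,"travel":[1,0.37,0],"spin":0},{"grip":-1,"travel":[1,0.37,0],"spin":0}]' 60
python3 -m handwheel '[{"grip":-1,"travel":[1,0.37,0],"spin":0},{"grip":-1,"travel":[1,0.37,0],"spin":0},{"grip":-1,"travel":[1,0.37,0],"spin":0},{"grip":-1,"travel":[1,0.37,0],"spin":0},{"grip":-1,"travel":[1,0.37,0],"spin":0},{"grip":-1,"travel":[1,0.37,0],"spin":0},{"grip":-1,"travel":[1,0.37,0],"spin":0},{"grip":-1,"travel":[1,0.37,0],"spin":0}]'
python3 -m handwheel '[{"grip":-1,"travel":[1,0.3,0.5],"spin":0},{"grip":-1,"travel":[0.16,0,1],"spin":0},{"grip":-1,"travel":[0,0,1],"spin":0},{"grip":-1,"travel":[0,0,1],"spin":0},{"grip":-1,"travel":[0,0,0.7],"spin":0},{"grip":-1,"travel":[0,0,0],"spin":0}]'
cat > look.py <<'E'
from h import *
import sys
print(telemetry.get_state()["tcp_pos"])
n=sys.argv[1]
t=snap("top",n+"t.png")[:,:,::-1]; s=snap("side",n+"s.png")[:,:,::-1]
a=[int(v) for v in sys.argv[2:8]]
R=lambda im,x,y:cv2.resize(im[y:y+75,x:x+100],None,fx=4,fy=4,interpolation=cv2.INTER_CUBIC)
cv2.imwrite("pics/"+n+".png",np.hstack([R(t,a[0],a[1]),R(s,a[2],a[3])]))
E
python3 look.py a 200 230 220 190
```

```text
time_s: 2.2
tcp_pos: [0.3077, 0.5447, 0.2348]
eef_rot: [-180.0, 0.0, -16.1]
contact_force: [0.9, -0.4, -0.5]
gripper_width: 0.0876
gripper_force: 0.0
time_s: 3.2
tcp_pos: [0.4791, 0.418, 0.2347]
eef_rot: [-180.0, -0.0, -16.1]
contact_force: [-0.1, -0.1, 0.3]
gripper_width: 0.0876
gripper_force: 0.0
time_s: 3.95
tcp_pos: [0.5035, 0.4034, 0.1283]
eef_rot: [179.9, 0.1, -16.1]
contact_force: [0.6, 0.4, -0.6]
gripper_width: 0.0878
gripper_force: 0.0
[0.5034527  0.4033953  0.12834177]
```

View pics/a.png

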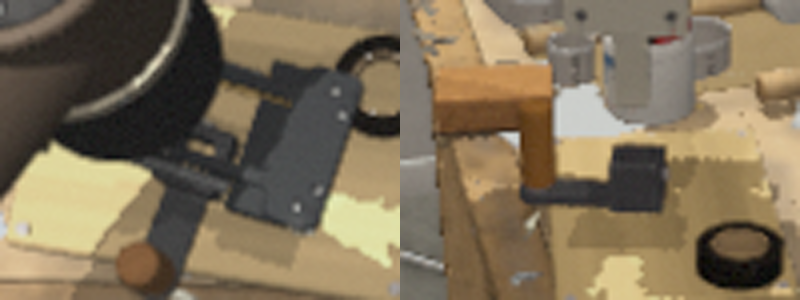

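The gripper straddles the hub: in the side crop the finger is at (640,60) and the hub below it at (638,165). Descend and grip.

```bash
python3 -m handwheel '[{"grip":-1,"travel":[0,0,1],"spin":0},{"grip":-1,"travel":[0,0,1],"spin":0},{"grip":-1,"travel":[0,0,1],"spin":0},{"grip":-1,"travel":[0,0,0.87],"spin":0},{"grip":-1,"travel":[0,0,0],"spin":0},{"grip":1,"travel":[0,0,0],"spin":0},{"grip":1,"travel":[0,0,0],"spin":0},{"grip":1,"travel":[0,0,0],"spin":0}]' 60
python3 -m handwheel '[{"grip":1,"travel":[0,0,0],"spin":0},{"grip":1,"travel":[0,0,0],"spin":0},{"grip":1,"travel":[0,0,0],"spin":0},{"grip":1,"travel":[0,0,0],"spin":0}]'
```

```text
time_s: 5.05
tcp_pos: [0.5039, 0.4051, 0.0339]
eef_rot: [-179.9, -0.0, -16.0]
contact_force: [-0.6, 0.6, -0.0]
gripper_width: 0.0628
gripper_force: 0.0
time_s: 5.55
tcp_pos: [0.5039, 0.405, 0.033]
eef_rot: [-180.0, -0.0, -16.0]
contact_force: [0.9, 2.3, 0.7]
gripper_width: 0.0376
gripper_force: 59.3
```

```bash
python3 -m handwheel '[{"grip":1,"travel":[0,0,-0.6],"spin":0},{"grip":1,"travel":[0,0,-1],"spin":0},{"grip":1,"travel":[0,0,-1],"spin":0},{"grip":1,"travel":[0,0,-1],"spin":0},{"grip":1,"travel":[0,0,-1],"spin":0},{"grip":1,"travel":[0,0,-1],"spin":0},{"grip":1,"travel":[0,0.3,-1],"spin":0},{"grip":1,"travel":[0.33,0.8,-0.6],"spin":0}]'
python3 -m handwheel '[{"grip":1,"travel":[0.33,0.95,0],"spin":0},{"grip":1,"travel":[0.33,0.95,0],"spin":0},{"grip":1,"travel":[0.33,0.95,0],"spin":0},{"grip":1,"travel":[0.33,0.95,0],"spin":0},{"grip":1,"travel":[0.33,0.95,0],"spin":0},{"grip":1,"travel":[0.33,0.95,0],"spin":0},{"grip":1,"travel":[0.33,0.95,0],"spin":0},{"grip":1,"travel":[0.33,0.95,0],"spin":0}]'
python3 -m handwheel '[{"grip":1,"travel":[0.33,0.95,0],"spin":0},{"grip":1,"travel":[0.33,0.95,0],"spin":0},{"grip":1,"travel":[0.33,0.95,0],"spin":0},{"grip":1,"travel":[0.33,0.95,0],"spin":0},{"grip":1,"travel":[0.33,0.95,0],"spin":0},{"grip":1,"travel":[0.33,0.95,0],"spin":0},{"grip":1,"travel":[0.33,0.95,0],"spin":0},{"grip":1,"travel":[0.22,0.6,0],"spin":0}]'
python3 -m handwheel '[{"grip":1,"travel":[0,0,0],"spin":1},{"grip":1,"travel":[0,0,0],"spin":1},{"grip":1,"travel":[0,0,0],"spin":1},{"grip":1,"travel":[0,0,0],"spin":1},{"grip":1,"travel":[0,0,0],"spin":1},{"grip":1,"travel":[0,0,0],"spin":1},{"grip":1,"travel":[0,0,0],"spin":1},{"grip":1,"travel":[0,0,0],"spin":0}]'
python3 look.py b 400 220 300 250
```

```text
time_s: 6.55
tcp_pos: [0.5035, 0.3756, 0.2141]
eef_rot: [-180.0, 0.0, -16.0]
contact_force: [-0.5, -0.2, -4.5]
gripper_width: 0.038
gripper_force: 59.3
time_s: 7.55
tcp_pos: [0.5149, 0.1734, 0.2129]
eef_rot: [-180.0, -0.0, -16.0]
contact_force: [-0.1, -0.3, -4.6]
gripper_width: 0.0377
gripper_force: 59.3
time_s: 8.55
tcp_pos: [0.5254, -0.0183, 0.2129]
eef_rot: [-180.0, -0.0, -16.1]
contact_force: [0.3, 0.9, -4.6]
gripper_width: 0.0382
gripper_force: 59.3
time_s: 9.55
tcp_pos: [0.5256, -0.0168, 0.2128]
eef_rot: [-180.0, 0.0, -51.0]
contact_force: [-0.0, -0.2, -4.6]
gripper_width: 0.0381
gripper_force: 59.3
[ 0.52557699 -0.01684538  0.21281936]
```

View pics/b.png

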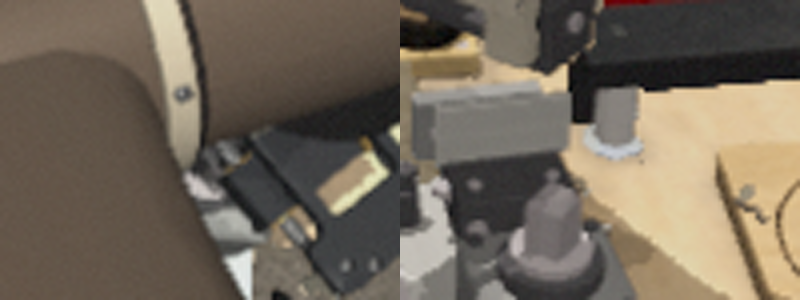

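The side crop shows the shaft at about (553,220), with the gripper still about 28 mm short of it. The arm blocks the top view. Moving over the shaft, then comparing hub and shaft in the side view.

```bash
python3 -m handwheel '[{"grip":1,"travel":[0.46,0.35,0],"spin":0},{"grip":1,"travel":[0.46,0.35,0],"spin":0},{"grip":1,"travel":[0,0,1],"spin":0},{"grip":1,"travel":[0,0,0.9],"spin":0},{"grip":1,"travel":[0,0,0],"spin":0}]'
cat > ov.py <<'E'
from h import *
import sys
f=sys.argv[1]; hx,hy,hyaw,hz,sx,sy,syaw=map(float,sys.argv[2:9])
s0=cv2.imread("pics/side0.png"); s=cv2.imread("pics/%s_s.png"%f) if len(sys.argv)>9 else np.ascontiguousarray(snap("side",f+"_s.png")[:,:,::-1])
Y=(0,255,255);G=(0,255,0);M=(255,0,255);C=(255,255,0)
a=np.radians(hyaw)
sh=[(sq(sx,sy,syaw,.006,.133),Y),(sq(sx,sy,syaw,.010,.127),G),(sq(sx,sy,syaw,.010,.1),M),(circ(sx,sy,.021,.1),C)]
cr=[(sq(hx,hy,hyaw,.019,hz),Y),(sq(hx,hy,hyaw,.019,hz+.036),G),(circ(hx+.07*np.cos(a),hy+.07*np.sin(a),.013,hz+.076),C),(circ(hx+.07*np.cos(a),hy+.07*np.sin(a),.013,hz+.013),M)]
cv2.imwrite("pics/%s.png"%f,np.vstack([np.hstack([over("side",s0,316,285,50,37,8,sh),over("side",s0,316,285,50,37,8,[])]),np.hstack([over("side",s,300,260,80,60,5,cr),over("side",s,300,260,80,60,5,[])])]))
E
python3 ov.py c .5265 -.0455 129 .150 .5265 -.0455 39; python3 -c "from h import *;print(telemetry.get_state())"
```

```text
time_s: 10.28
tcp_pos: [0.5251, -0.0466, 0.1638]
eef_rot: [179.8, 0.1, -51.1]
contact_force: [-0.6, -0.7, -5.4]
gripper_width: 0.0378
gripper_force: 59.3
{'time_s': 10.325, 'joints': array([ 1.62647258e+01,  1.01553878e+01, -2.33420980e+01,  2.09776045e-02,
       -5.65925473e+01,  2.26732277e+01]), 'qd': array([ 0.41906962, -1.04973566,  1.56412918,  0.45024962, -0.22683232,
       -0.33255463]), 'joint_torque': array([-8.61748843e-02, -4.13950253e+01,  2.65001875e+01,  6.43998519e+00,
        9.86129371e-02,  1.53495558e-02]), 'tcp_pos': array([ 0.5261852 , -0.04639833,  0.16513186]), 'eef_rot': array([ 1.79910180e+02,  1.85646199e-02, -5.10504973e+01]), 'contact_force': array([ 0.07990836,  0.34626154, -3.66880234]), 'moment': array([-0.02215382, -0.17223397,  0.00499352]), 'gripper_force': 59.33378606918268, 'gripper_width': 0.03773844991571394}
```

View pics/c.png

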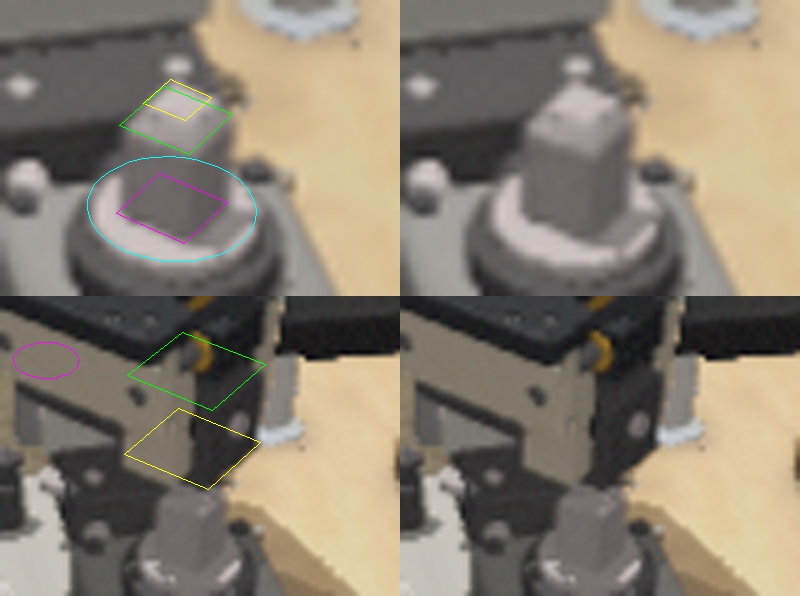

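Side overlay: the shaft model (.527,-.0455, yaw 39) fits well. The hub is mostly hidden by the finger, with its dark face near crop (225,430). One brightened close-up.

```bash
python3 - <<'E'
from h import *
s=cv2.imread("pics/c_s.png"); s=np.uint8(255*(s/255.)**.45)
Y=(0,255,255);G=(0,255,0)
cr=[(sq(.5262,-.0464,129,.019,.150),Y),(sq(.5262,-.0464,129,.019,.186),G),(sq(.5262,-.0464,129,.011,.150),(255,0,255))]
cv2.imwrite("pics/d.png",np.hstack([over("side",s,322,264,36,38,11,l) for l in(cr,[])]))
E
```

```text
(no output)
```

View pics/d.png

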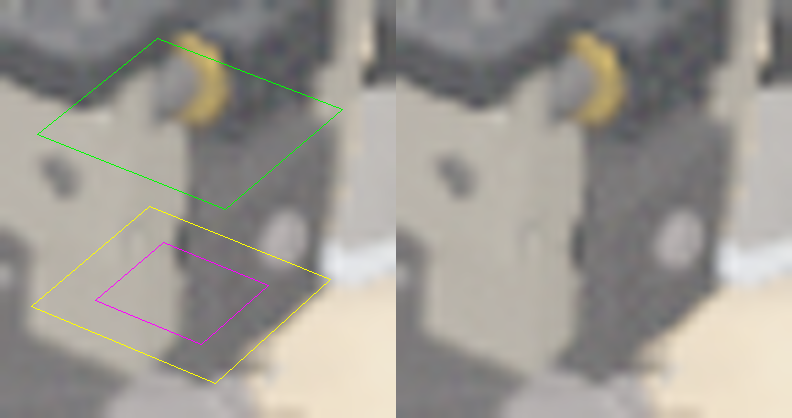

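The hub outline matches the model at the tool centre to within about 1 mm, so the crank is aligned. Lowering.

```bash
python3 -m handwheel '[{"grip":1,"travel":[0,-0.04,0.4],"spin":0},{"grip":1,"travel":[0,0,0.4],"spin":0},{"grip":1,"travel":[0,0,0.15],"spin":0},{"grip":1,"travel":[0,0,0.15],"spin":0},{"grip":1,"travel":[0,0,0],"spin":0}]'
```

```text
time_s: 10.95
tcp_pos: [0.5264, -0.0453, 0.1372]
eef_rot: [179.9, 0.0, -51.0]
contact_force: [-3.4, -3.5, -6.8]
gripper_width: 0.0379
gripper_force: 59.3
```

```bash
python3 -m handwheel '[{"grip":1,"travel":[0,0.03,0.3],"spin":0},{"grip":1,"travel":[0,0,0.3],"spin":0},{"grip":1,"travel":[0,0,0.15],"spin":0},{"grip":1,"travel":[0,0,0],"spin":0}]'
```

```text
time_s: 11.45
tcp_pos: [0.5264, -0.0454, 0.1184]
eef_rot: [180.0, 0.0, -51.0]
contact_force: [-1.0, -3.9, -7.4]
gripper_width: 0.0382
gripper_force: 59.3
```

```bash
python3 -m handwheel '[{"grip":1,"travel":[0,0.02,0.1],"spin":0},{"grip":1,"travel":[0,0,0.08],"spin":0},{"grip":1,"travel":[0,0,0],"spin":0},{"grip":1,"travel":[0,0,0],"spin":0}]'
```

```text
time_s: 11.95
tcp_pos: [0.5265, -0.0456, 0.115]
eef_rot: [-180.0, -0.0, -51.0]
contact_force: [-5.1, -1.5, 1.5]
gripper_width: 0.0378
gripper_force: 59.3
```

```bash
python3 -m handwheel '[{"grip":1,"travel":[0,0,0.06],"spin":0},{"grip":1,"travel":[0,0,0],"spin":0},{"grip":1,"travel":[0,0,0],"spin":0}]'
```

```text
time_s: 12.32
tcp_pos: [0.5265, -0.0456, 0.1148]
eef_rot: [-179.9, -0.1, -51.0]
contact_force: [-9.7, 0.8, 16.5]
gripper_width: 0.0379
gripper_force: 59.3
```

Seated: 16 N downward force with no further motion. Release, rise, turn the gripper and go to the handle.

```bash
python3 -m handwheel '[{"grip":1,"travel":[0,0,-0.07],"spin":0},{"grip":-1,"travel":[0,0,0],"spin":0},{"grip":-1,"travel":[0,0,0],"spin":0},{"grip":-1,"travel":[0,0,0],"spin":0},{"grip":-1,"travel":[0,0,0],"spin":0}]'
python3 -m handwheel '[{"grip":-1,"travel":[0,0,-0.6],"spin":0},{"grip":-1,"travel":[0,0,-1],"spin":0},{"grip":-1,"travel":[0,0,-1],"spin":0},{"grip":-1,"travel":[0,0,-1],"spin":0},{"grip":-1,"travel":[0,0,-0.4],"spin":1},{"grip":-1,"travel":[0,0,0],"spin":1},{"grip":-1,"travel":[0,0,0],"spin":1},{"grip":-1,"travel":[0,0,0],"spin":1}]'
python3 -m handwheel '[{"grip":-1,"travel":[0,0,0],"spin":1},{"grip":-1,"travel":[0,0,0],"spin":1},{"grip":-1,"travel":[0,0,0],"spin":1},{"grip":-1,"travel":[0,0,0],"spin":0.8},{"grip":-1,"travel":[-0.73,0.58,0],"spin":0},{"grip":-1,"travel":[-0.73,0.59,0],"spin":0},{"grip":-1,"travel":[-0.72,0.59,0],"spin":0},{"grip":-1,"travel":[0,0,0],"spin":0}]'
python3 look.py e 380 220 280 250
```

```text
time_s: 12.95
tcp_pos: [0.5266, -0.0455, 0.1149]
eef_rot: [-180.0, -0.0, -51.0]
contact_force: [-0.1, 0.6, -0.4]
gripper_width: 0.0724
gripper_force: 0.0
time_s: 13.95
tcp_pos: [0.5265, -0.0457, 0.2161]
eef_rot: [-179.9, -0.0, -71.2]
contact_force: [0.1, -0.9, -0.8]
gripper_width: 0.0875
gripper_force: 0.0
time_s: 14.95
tcp_pos: [0.4819, 0.0096, 0.2162]
eef_rot: [-179.9, 0.0, -89.9]
contact_force: [0.4, -0.3, 0.7]
gripper_width: 0.0877
gripper_force: 0.0
[0.48194027 0.00961433 0.21617214]
```

View pics/e.png

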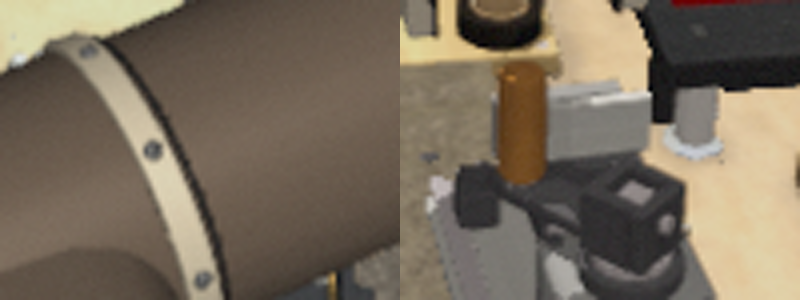

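The crank sits on the shaft with the hub down on the collar (crop 635,220), and the handle stands free at crop (522,120) below the gripper. I'll grasp the handle and read the pointer and mark pixels from the first top picture.

```bash
python3 -m handwheel '[{"grip":-1,"travel":[0,0,1],"spin":0},{"grip":-1,"travel":[0,0,1],"spin":0},{"grip":-1,"travel":[0,0,0.69],"spin":0},{"grip":1,"travel":[0,0,0],"spin":0},{"grip":1,"travel":[0,0,0],"spin":0},{"grip":1,"travel":[0,0,0],"spin":0},{"grip":1,"travel":[0,0,0],"spin":0},{"grip":1,"travel":[0,0,0],"spin":0}]' 30
python3 -m handwheel '[{"grip":1,"travel":[0,0,0],"spin":0},{"grip":1,"travel":[0,0,0],"spin":0},{"grip":1,"travel":[0,0,0],"spin":0}]'
python3 - <<'E'
from h import *
g=cv2.imread("pics/top0.png",0)
print("     ",*range(370,397))
for r in range(266,288): print(r,*["%3d"%v for v in g[r,370:397]])
E
```

```text
time_s: 16.05
tcp_pos: [0.4824, 0.0089, 0.1479]
eef_rot: [-180.0, 0.0, -90.0]
contact_force: [0.8, 0.4, 0.3]
gripper_width: 0.0432
gripper_force: 0.0
time_s: 16.42
tcp_pos: [0.4823, 0.0088, 0.1476]
eef_rot: [180.0, -0.0, -90.0]
contact_force: [0.1, 0.3, 0.8]
gripper_width: 0.0253
gripper_force: 30.0
      370 371 372 373 374 375 376 377 378 379 380 381 382 383 384 385 386 387 388 389 390 391 392 393 394 395 396
266 159 163 165 165 169 164 155 141  84  72  80 137 208 208 182  75  87  83  89  87  89  87  88  82  83  90  90
267 161 165 170 168 168 160 138 118  57  69  80 133 198 206 180  63  86  86  87  86  86  86  86  86  88  89  88
268 203 202 198 195 196 187 158 118  43  65  79 106 150 169 144  55  79  86  79  83  83  82  83  85  88  87  84
269 209 209 207 197 195 195 190 152  44  59  84  90  84  73  47  73 126 145 130 145 140 113  87  68  68  66  68
270 208 208 206 198 199 199 198 183 137 135 127 123 111 112 107 124 171 200 193 205 198 170 123  51  35  35  39
271 209 209 206 196 197 199 196 198 198 198 185 179 168 173 174 167 161 188 203 205 202 193 168 138 132 126 116
272 209 209 2
[... 1078 characters left out ...]
 209 208 207 209 210 208 208
282 210 206 177 103  66  85  74  82  90  88  89  83  79 107 168 208 206 207 209 209 208 209 209 208 210 209 208
283 195 193 178 102  70  84  67  81  83  85  87  82  78 109 165 209 208 207 210 208 208 208 209 207 210 209 209
284 184 185 176 102  69  84  63  77  81  82  85  75  72 111 166 196 209 209 209 210 209 208 208 209 208 209 208
285 205 198 167  95  60  68  59  73  74  75  78  75  81 138 183 187 205 207 204 195 194 192 187 181 178 184 194
286 202 199 180 144 103  80  75  70  51  55  62  73 119 176 203 201 201 203 199 183 180 178 170 159 150 165 186
287 202 202 203 196 173 155 156 153 145 145 144 148 171 200 201 200 202 202 201 199 201 201 199 200 199 199 198
```

```bash
python3 - <<'E'
from h import *
P=ray("top",(389,273.7),.048);M=ray("top",(379.5,273.7),.048);print(P,M,np.linalg.norm(P-M))
th=np.radians(129-15*np.arange(25)); p=70*np.c_[np.cos(th),np.sin(th)]
c=np.round(p/25,2); d=np.diff(c,axis=0)
for i,(x,y) in enumerate(d): print(i,"[%.2f,%.2f,0]"%(-y,-x),end=" ")
E
```

```text
[0.49809016 0.08436521 0.048     ] [0.49754359 0.10609192 0.048     ] 0.021733576847915038
0 [-0.38,-0.62,0] 1 [-0.21,-0.70,0] 2 [-0.01,-0.73,0] 3 [0.17,-0.71,0] 4 [0.34,-0.65,0] 5 [0.51,-0.53,0] 6 [0.62,-0.38,0] 7 [0.70,-0.21,0] 8 [0.73,-0.01,0] 9 [0.71,0.17,0] 10 [0.65,0.34,0] 11 [0.53,0.51,0] 12 [0.38,0.62,0] 13 [0.21,0.70,0] 14 [0.01,0.73,0] 15 [-0.17,0.71,0] 16 [-0.34,0.65,0] 17 [-0.51,0.53,0] 18 [-0.62,0.38,0] 19 [-0.70,0.21,0] 20 [-0.73,0.01,0] 21 [-0.71,-0.17,0] 22 [-0.65,-0.34,0] 23 [-0.53,-0.51,0]
```

```bash
python3 -m handwheel '[{"grip":1,"travel":[-0.38,-0.62,0],"spin":0},{"grip":1,"travel":[-0.21,-0.70,0],"spin":0},{"grip":1,"travel":[-0.01,-0.73,0],"spin":0},{"grip":1,"travel":[0.17,-0.71,0],"spin":0}]'
```

```text
time_s: 16.92
tcp_pos: [0.5503, 0.0183, 0.1471]
eef_rot: [179.8, -0.1, -90.0]
contact_force: [-4.5, -7.1, 2.6]
gripper_width: 0.0253
gripper_force: 30.0
```

```bash
python3 -m handwheel '[{"grip":1,"travel":[0.34,-0.65,0],"spin":0},{"grip":1,"travel":[0.51,-0.53,0],"spin":0},{"grip":1,"travel":[0.62,-0.38,0],"spin":0},{"grip":1,"travel":[0.70,-0.21,0],"spin":0},{"grip":1,"travel":[0.73,-0.01,0],"spin":0},{"grip":1,"travel":[0.71,0.17,0],"spin":0},{"grip":1,"travel":[0.65,0.34,0],"spin":0},{"grip":1,"travel":[0.53,0.51,0],"spin":0}]'
python3 -m handwheel '[{"grip":1,"travel":[0.38,0.62,0],"spin":0},{"grip":1,"travel":[0.21,0.70,0],"spin":0},{"grip":1,"travel":[0.01,0.73,0],"spin":0},{"grip":1,"travel":[-0.17,0.71,0],"spin":0},{"grip":1,"travel":[-0.34,0.65,0],"spin":0},{"grip":1,"travel":[-0.51,0.53,0],"spin":0},{"grip":1,"travel":[-0.62,0.38,0],"spin":0},{"grip":1,"travel":[-0.70,0.21,0],"spin":0}]'
```

```text
time_s: 17.92
tcp_pos: [0.5708, -0.1009, 0.148]
eef_rot: [-179.9, -0.0, -90.0]
contact_force: [1.2, 1.2, 1.7]
gripper_width: 0.0253
gripper_force: 30.0
time_s: 18.92
tcp_pos: [0.4553, -0.0574, 0.1478]
eef_rot: [180.0, -0.1, -90.1]
contact_force: [2.8, -2.1, 1.8]
gripper_width: 0.0254
gripper_force: 30.0
```

```bash
python3 -m handwheel '[{"grip":1,"travel":[-0.73,0.01,0],"spin":0},{"grip":1,"travel":[-0.71,-0.17,0],"spin":0},{"grip":1,"travel":[-0.65,-0.34,0],"spin":0},{"grip":1,"travel":[-0.53,-0.51,0],"spin":0},{"grip":1,"travel":[-0.38,-0.62,0],"spin":0},{"grip":1,"travel":[-0.21,-0.70,0],"spin":0},{"grip":1,"travel":[-0.01,-0.73,0],"spin":0},{"grip":1,"travel":[0.17,-0.71,0],"spin":0}]'
python3 -m handwheel '[{"grip":1,"travel":[0.34,-0.65,0],"spin":0},{"grip":1,"travel":[0.51,-0.53,0],"spin":0},{"grip":1,"travel":[0.62,-0.38,0],"spin":0},{"grip":1,"travel":[0.70,-0.21,0],"spin":0},{"grip":1,"travel":[0.73,-0.01,0],"spin":0},{"grip":1,"travel":[0.71,0.17,0],"spin":0},{"grip":1,"travel":[0.65,0.34,0],"spin":0},{"grip":1,"travel":[0.53,0.51,0],"spin":0}]'
python3 -m handwheel '[{"grip":1,"travel":[0.38,0.62,0],"spin":0},{"grip":1,"travel":[0.21,0.70,0],"spin":0},{"grip":1,"travel":[0.01,0.73,0],"spin":0},{"grip":1,"travel":[-0.17,0.71,0],"spin":0},{"grip":1,"travel":[0,0,0],"spin":0},{"grip":1,"travel":[0,0,0],"spin":0}]'
python3 - <<'E'
from h import *
for n in("top","side"): snap(n,n+"1.png")
g0=cv2.imread("pics/top0.png",0).astype(int);g=cv2.imread("pics/top1.png",0)
print(np.abs(g[264:290,368:400]-g0[264:290,368:400]).mean(), g[264:290:4,368:400:4])
E
```

```text
time_s: 19.92
tcp_pos: [0.5507, 0.0184, 0.1468]
eef_rot: [179.7, -0.2, -90.0]
contact_force: [-6.5, -8.3, 7.4]
gripper_width: 0.0249
gripper_force: 30.0
time_s: 20.92
tcp_pos: [0.5722, -0.0999, 0.1478]
eef_rot: [-179.9, 0.0, -90.0]
contact_force: [2.6, 1.4, 2.8]
gripper_width: 0.025
gripper_force: 30.0
time_s: 21.68
tcp_pos: [0.4997, -0.1127, 0.1479]
eef_rot: [179.8, -0.2, -90.0]
contact_force: [-4.6, -11.3, 9.3]
gripper_width: 0.0254
gripper_force: 30.0
34.25721153846154 [[196 141  67  85 151  84  29  36]
 [192  97  55 113  69  75  32  36]
 [216 217 215 188 215 214 148  32]
 [217 215  86  88 155 212 207  37]
 [216 201  75  99 161 212 211  37]
 [169 196  61  86 167 214 213 203]
 [199 197 198 199 195 196 195 193]]
```

```bash
python3 - <<'E'
from h import *
g=cv2.imread("pics/top1.png",0)
print("     ",*range(370,393))
for r in range(264,280): print(r,*["%3d"%v for v in g[r,370:393]])
E
```

```text
370 371 372 373 374 375 376 377 378 379 380 381 382 383 384 385 386 387 388 389 390 391 392
264  64  83 141 217 214 188  67  66  85  83  85  86  85 103 151 180 165 116  84  79  54  36  29
265  63  82 142 218 215 188  66  62  86  88  86  86  85  85  96 118 115  84  84  81  64  29  31
266  64  84 144 218 213 186  61  67  88  88  90  88  84  87  88  87  88  86  87  84  72  33  29
267  60  84 127 181 177 153  49  68  81  83  86  85  83  81  83  84  84  84  85  85  75  37  33
268  58  88  97  89  83  64  55  91 120 126 113  98 103  90  69  74  75  77  75  81  70  47  32
269 127 133 108 107  94  64  79 137 177 182 172 158 162 139  58  49  55  55  58  66 102 129  34
270 197 194 173 168 162 157 161 182 185 200 199 199 195 173 127 112  91  92  90 114 175 189  53
271 217 216 218 216 215 216 216 204 170 188 200 196 187 189 190 187 170 169 170 186 215 192  90
272 216 215 217 215 218 216 215 212 189 168 188 200 197 215 215 213 215 215 214 214 213 205 148
273 217 216 216 216 218 217 216 216 213 189 160 194 216 216 216 215 215 216 216 214 214 214 188
274 214 214 212 215 214 214 210 197 184 171 131 151 201 218 217 215 215 216 216 216 215 215 191
275 213 213 213 210 190 178 167 131  94  92  92 109 136 184 197 213 214 213 214 215 214 214 199
276 217 217 215 200 125  83  86  83  87  87  88  82  82 108 155 213 213 214 212 212 212 212 207
277 214 213 211 175  58  81  77  89  93  90  87  85  80  84 148 216 215 214 214 213 214 214 214
278 214 213 202 148  57  81  70  87  98  90  90  89  79  79 148 213 213 212 213 212 213 212 213
279 213 213 204 148  59  84  73  80  94  90  97  89  76  93 150 213 211 211 212 211 210 211 211
```

Carriage has moved about 20 mm (600°). By the pixels the pointer tip is near column 381 and the mark tip near 379.5–380. One enlarged look to decide the rest.

```bash
python3 - <<'E'
from h import *
t0=cv2.imread("pics/top0.png");t=cv2.imread("pics/top1.png"); s=cv2.imread("pics/side1.png")
def R(im,x,y,w,h,k):
    o=cv2.resize(im[y:y+h,x:x+w],None,fx=k,fy=k,interpolation=cv2.INTER_CUBIC)
    for c in range(0,w,5): cv2.line(o,(int((c+.5)*k),0),(int((c+.5)*k),6),(0,0,255),1)
    for c in range(0,h,5): cv2.line(o,(0,int((c+.5)*k)),(6,int((c+.5)*k)),(0,0,255),1)
    return o
a=np.hstack([R(t0,370,262,25,20,16),R(t,370,262,25,20,16)])
u,v=map(int,proj("side",[.4975,.106,.048])); print(u-12,v-8)
b=np.hstack([R(s,u-12,v-8,25,17,16),R(cv2.imread("pics/side0.png"),u-12,v-8,25,17,16)])
cv2.imwrite("pics/f.png",np.vstack([a,b])[:600])
E
```

```text
291 282
```

View pics/f.png

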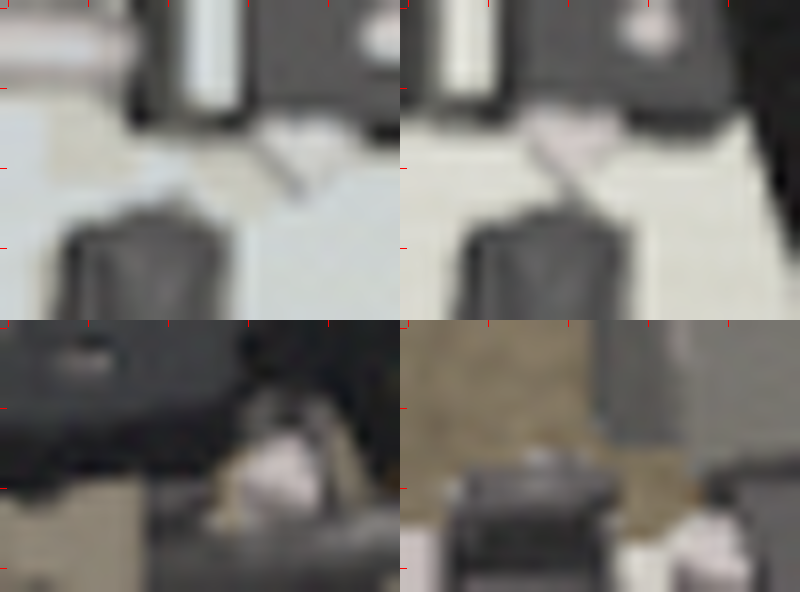

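In the top crops the pointer base spans 515–630 with its tip near (573,190). The mark's top face is centred near x≈160 in its panel, so they are within about half a pixel of each other. I'll compute the residual along the gauge axes using a measured gauge yaw.

```bash
python3 - <<'E'
from h import *
g=cv2.imread("pics/top0.png",0).astype(float); g1=cv2.imread("pics/top1.png",0).astype(float)
# rod lines: bright ridge centroid per column, right of carriage (top0)
def ridge(g,c,r0,r1):
    v=g[r0:r1,c]; w=np.clip(v-130,0,None); return (w*np.arange(r0,r1)).sum()/w.sum()
cols=np.r_[404:426]
for a,b in((238,256),(256,274)):
    # follow: brightest 5-row window
    ys=[]
    for c in cols:
        v=np.convolve(g[a:b,c],np.ones(4)/4,'same'); m=a+v.argmax(); ys.append(ridge(g,c,m-4,m+5))
    p=np.polyfit(cols,ys,1); P=ray("top",(404,np.polyval(p,404)),.05);Q=ray("top",(425,np.polyval(p,425)),.05)
    d=P-Q; print(p,np.std(ys-np.polyval(p,cols)),"yaw",np.degrees(np.arctan2(-d[0],d[1])))
for yaw in(-6,-5,-4,-3,-2,-1):
    a=np.radians(yaw); o=np.array([.4975,.106,.048]); e=np.array([np.cos(a),np.sin(a),0])
    A=proj("top",o-.01*e);B=proj("top",o+.01*e); print(yaw,"k=",-(B[0]-A[0])/(B[1]-A[1]))
# base plate long edge / gearbox near edge
print(ray("top",(358,283),.012))
E
```

```text
[ -0.44108203 432.26763339] 3.1661325059280556 yaw 25.262892075968235
[1.34767378e-01 2.07577487e+02] 0.8778767691341672 yaw -6.358072295116935
-6 k= 0.10680789643345351
-5 k= 0.08895413702708677
-4 k= 0.07117060297694441
-3 k= 0.05344610467101055
-2 k= 0.03576959841989226
-1 k= 0.018130158625088974
[0.47963255 0.15234592 0.012     ]
```

```bash
python3 - <<'E'
from h import *
for f in("top0","top1"):
    g=cv2.imread(f"pics/{f}.png",0).astype(float)
    c0=376 if f=="top0" else 367
    rows=np.arange(242,266); e=[]
    for r in rows:
        v=g[r,c0+2:c0+12]; w=np.clip(v-150,0,None); e.append((w*np.arange(c0+2,c0+12)).sum()/max(w.sum(),1))
    e=np.array(e); p=np.polyfit(rows,e,1); res=e-np.polyval(p,rows); k=abs(res)<.4; p=np.polyfit(rows[k],e[k],1)
    print(f,"fence slope",p,np.std(res[k]),k.sum(),np.round(e[::3],1))
    A=ray("top",(np.polyval(p,242),242),.09);B=ray("top",(np.polyval(p,265),265),.09);d=A-B
    print("yaw",np.degrees(np.arctan2(d[1],d[0])))
    # mark right edge rows (half-level crossing) at cols 381..386
    m=[]
    for r in range(277,284):
        v=g[r,380:387]; hi=v[-1]; lo=v[2]; i=np.where(v>(hi+lo)/2)[0][0]; m.append(380+i-1+((hi+lo)/2-v[i-1])/(v[i]-v[i-1]))
    print("mark right",np.round(m,2),np.polyfit(range(277,284),m,1)[0])
E
```

```text
top0 fence slope [-5.76317017e-02  3.97976772e+02] 0.16886011317430044 23 [383.8 383.7 383.8 383.8 383.4 383.  382.8 382.8]
yaw -3.299248635175233
mark right [383.97 383.98 383.8  383.64 383.62 383.58 383.61] -0.07290424083709207
top1 fence slope [-2.34022990e-02  3.79985998e+02] 0.20273469514506198 17 [374.4 374.5 373.8 374.8 374.6 374.1 373.9 373.7]
yaw -1.1578864330746625
mark right [383.99 383.97 383.89 383.74 383.76 383.73 383.73] -0.050066060236683356
```

```bash
cat > fit.py <<'E'
from h import *
from scipy.optimize import differential_evolution
import sys
c=viewer.calibration("top");Ti=np.linalg.inv(np.array(c["T"]))
X0,Y0,W,H,K=372,270,15,10,16
def pr(P):
    q=P@Ti[:3,:3].T+Ti[:3,3]; return np.c_[c["fx"]*q[:,0]/q[:,2]+c["cx"],c["fy"]*q[:,1]/q[:,2]+c["cy"]]
def fill(im,P,v):
    q=(pr(P)-[X0,Y0]+.5)*K*16-8; cv2.fillPoly(im,[np.int32(q.round())],float(v),shift=4)
    return q
def hullfill(im,P,v):
    q=np.int32(((pr(P)-[X0,Y0]+.5)*K*16-8).round()); h=cv2.convexHull(q); cv2.fillPoly(im,[h],float(v),shift=4)
def render(p,yaw,bg):
    px,pm,slope,th,gt,gs,mx,my,md,mg,blur=p
    a=np.radians(yaw);ex=np.array([np.cos(a),np.sin(a),0]);ey=np.array([-np.sin(a),np.cos(a),0])
    im=np.full((H*K,W*K),bg,np.float32); O=np.array([mx,my,.048])
    # mark: tip at O, facing +ex
    pts=np.array([O,O-md*ex+.011*ey,O-.03*ex+.011*ey,O-.03*ex-.011*ey,O-md*ex-.011*ey])
    hullfill(im,np.r_[pts,pts-[0,0,.036]],60); fill(im,pts,mg)
    T=O+px*ex+pm*ey   # pointer tip (pm: y in mark frame)
    L=.02; t=np.array([T,T+L*ex+slope*L*ey,T+L*ex-slope*L*ey])+[0,0,th/2]
    hullfill(im,np.r_[t,t-[0,0,th]],gs); fill(im,t,gt)
    im=cv2.GaussianBlur(im,(0,0),blur*K)
    return im.reshape(H,K,W,K).mean((1,3))
if __name__=="__main__":
    f,yaw,d0=sys.argv[1],float(sys.argv[2]),float(sys.argv[3])
    g=cv2.imread("pics/%s.png"%f,0).astype(float)[Y0:Y0+H,X0:X0+W]
    w=np.ones((H,W)); w[0]=0; w[1,11:]=0; w[1,:4]=.5
    bg=np.median(g[2:,12:])
    B=[(.0005,.004),(d0-.004,d0+.003),(.3,1.6),(.001,.008),(185,212),(90,190),(.494,.502),(.103,.109),(.001,.008),(75,100),(.2,.5)]
    r=differential_evolution(lambda p:(w*(render(p,yaw,bg)-g)**2).sum(),B,popsize=12,maxiter=150,seed=1,tol=1e-4)
    print(f,yaw,"rms",round(np.sqrt(r.fun/w.sum()),1),"pointer y mm",round(r.x[1]*1e3,2),"gap",round(r.x[0]*1e3,2),np.round(r.x[2:],4))
E
for y in -2.5 -3.3 -4.1; do timeout 150 python3 fit.py top1 $y -.001 & done; wait
```

```text
this script no longer has the robot
this script no longer has the robot
top1 -4.1 rms 8.3 pointer y mm -2.15 gap 0.5 [9.753000e-01 6.800000e-03 2.001206e+02 1.024261e+02 4.969000e-01
 1.058000e-01 3.900000e-03 8.598310e+01 4.310000e-01]Exception ignored in: <_io.TextIOWrapper mode='rw' encoding='UTF-8'>
Traceback (most recent call last):
BrokenPipeError: [Errno 32] Broken pipe
```

```bash
sed -i 's/B=\[(.0005,.004)/B=[(.0012,.0018)/' fit.py; for y in -2.5 -3.3 -4.1; do timeout 150 python3 fit.py top1 $y -.001; done; sed -i 's/+\[0,0,th\/2\]//' fit.py;  timeout 150 python3 fit.py top1 -3.3 -.001
```

```text
top1 -2.5 rms 8.4 pointer y mm -1.73 gap 1.24 [9.70000e-01 6.20000e-03 1.99997e+02 9.14788e+01 4.97000e-01 1.06100e-01
 4.00000e-03 8.57011e+01 4.38500e-01]
top1 -3.3 rms 8.4 pointer y mm -1.72 gap 1.2 [9.723000e-01 6.600000e-03 1.998463e+02 9.275480e+01 4.969000e-01
 1.059000e-01 3.800000e-03 8.565870e+01 4.341000e-01]
top1 -4.1 rms 8.6 pointer y mm -1.59 gap 1.22 [1.029300e+00 6.900000e-03 1.995477e+02 1.097800e+02 4.970000e-01
 1.058000e-01 4.000000e-03 8.605210e+01 4.264000e-01]
top1 -3.3 rms 8.2 pointer y mm -2.64 gap 1.22 [9.470000e-01 7.900000e-03 1.992648e+02 1.165421e+02 4.969000e-01
 1.059000e-01 3.800000e-03 8.591750e+01 4.174000e-01]
```

```bash
python3 -m handwheel '[{"grip":1,"travel":[-0.34,0.65,0],"spin":0},{"grip":1,"travel":[-0.51,0.53,0],"spin":0},{"grip":1,"travel":[0,0,0],"spin":0},{"grip":1,"travel":[0,0,0],"spin":0}]'
python3 - <<'E'
from h import *
g=snap("top","top2.png"); g=cv2.cvtColor(g,cv2.COLOR_RGB2GRAY)
print("     ",*range(370,390))
for r in range(266,278): print(r,*["%3d"%v for v in g[r,370:390]])
E
timeout 150 python3 fit.py top2 -3.3 0; sed -i 's/-.03\*ex-.011/-.03*ex-.011/; s/\*ey\])$/*ey])+[0,0,th\/2]/' fit.py; timeout 150 python3 fit.py top2 -3.3 0;grep -n "th/2" fit.py
```

```text
time_s: 22.28
tcp_pos: [0.4694, -0.0905, 0.1474]
eef_rot: [179.7, -0.1, -90.0]
contact_force: [-7.9, -4.7, 11.0]
gripper_width: 0.0254
gripper_force: 30.0
      370 371 372 373 374 375 376 377 378 379 380 381 382 383 384 385 386 387 388 389
266  78  83  62  33  30  36  46  53  40  43  51  72  85  88  82  84  92  90  92  93
267  77  85  73  30  31  34  43  48  40  41  53  65  81  88  82  82  93  94  95  93
268  65  85  54  30  32  34  34  44  34  44  49  59  78  89  91  85  92  93  95  95
269 120 115  75  33  34  32  34  37  36  39  45  56  73  88  91  80  88  94  96  96
270 197 185 146  29  30  29  35  36  38  38  44  55  68  87  90  80  85  96  96  98
271 223 223 197  30  30  33  29  34  34  38  39  51  63  83  92  92  85  94  99  96
272 223 223 198  34  29  30  35  36  35  35  41  49  60  81  92  94  86  94  99 100
273 223 221 198  51  31  30  32  34  34  29  39  47  56  75  92  97  88  92 100 102
274 223 222 203  90  33  32  31  30  38  37  39  42  55  66  89  99  93  87 104 103
275 222 223 206 111  35  31  34  31  30  38  38  42  53  61  86  99  93  80 102 103
276 222 222 204 109  33  25  32  31  36  39  38  39  45  59  79  98  98  80  99 106
277 217 219 204 122  26  31  32  32  36  31  37  38  45  53  76  98 102  84  97 108
top2 -3.3 rms 44.5 pointer y mm 2.59 gap 1.77 [3.15700e-01 7.90000e-03 1.85282e+02 9.01537e+01 5.02000e-01 1.04400e-01
 1.00000e-03 7.50004e+01 2.00000e-01]
top2 -3.3 rms 44.1 pointer y mm 2.25 gap 1.78 [3.125000e-01 7.900000e-03 1.857152e+02 9.004570e+01 5.020000e-01
 1.047000e-01 1.000000e-03 7.500210e+01 2.003000e-01]
18:    pts=np.array([O,O-md*ex+.011*ey,O-.03*ex+.011*ey,O-.03*ex-.011*ey,O-md*ex-.011*ey])+[0,0,th/2]
21:    L=.02; t=np.array([T,T+L*ex+slope*L*ey,T+L*ex-slope*L*ey])+[0,0,th/2]
```

```bash
sed -i '18s/+\[0,0,th\/2\]//; 21s/th\/2/th*HF/; s/^X0,/HF=float(sys.argv[4]) if len(sys.argv)>4 else .5\nX0,/' fit.py
python3 -m handwheel '[{"grip":-1,"travel":[0,0,0],"spin":0},{"grip":-1,"travel":[0,0,0],"spin":0},{"grip":-1,"travel":[0,0,0],"spin":0},{"grip":-1,"travel":[0,0,0],"spin":0},{"grip":-1,"travel":[0,0,-0.9],"spin":0},{"grip":-1,"travel":[0,0,-1],"spin":0},{"grip":-1,"travel":[0,0,-1],"spin":0},{"grip":-1,"travel":[1,0,0],"spin":0}]'
python3 -m handwheel '[{"grip":-1,"travel":[1,0,0],"spin":0},{"grip":-1,"travel":[1,0,0],"spin":0},{"grip":-1,"travel":[1,0,0],"spin":0},{"grip":-1,"travel":[1,0,0],"spin":0},{"grip":-1,"travel":[1,0,0],"spin":0},{"grip":-1,"travel":[1,0,0],"spin":0},{"grip":-1,"travel":[1,0,0],"spin":0},{"grip":-1,"travel":[0,0,0],"spin":0}]'
python3 - <<'E'
from h import *
g=snap("top","top3.png"); g=cv2.cvtColor(g,cv2.COLOR_RGB2GRAY); snap("side","side3.png")
print("     ",*range(370,390))
for r in range(266,278): print(r,*["%3d"%v for v in g[r,370:390]])
E
timeout 150 python3 fit.py top3 -3.3 0 .5;timeout 150 python3 fit.py top3 -3.3 0 0
```

```text
time_s: 23.32
tcp_pos: [0.4732, -0.1141, 0.2223]
eef_rot: [-179.8, 0.0, -89.9]
contact_force: [0.6, -0.4, -0.6]
gripper_width: 0.0875
gripper_force: 0.0
time_s: 24.32
tcp_pos: [0.4715, -0.2907, 0.2196]
eef_rot: [180.0, 0.0, -90.1]
contact_force: [-0.9, 0.4, -0.2]
gripper_width: 0.0874
gripper_force: 0.0
      370 371 372 373 374 375 376 377 378 379 380 381 382 383 384 385 386 387 388 389
266  72 115 179 212 198 141  63  79  90  93  89  91  87  88  90  89  90  87  87  88
267  71 105 155 177 164 118  70  81  85  86  86  86  87  86  88  88  87  86  87  87
268  60  89  87  80  70  54  72 105 121 121 119 100  96  78  72  76  74  76  79  81
269 113 112 103 105  70  58  85 149 181 182 177 163 159 132  55  47  51  51  56  70
270 182 172 167 166 145 144 142 161 200 206 208 207 203 175 117 102  84  82  87 117
271 211 211 210 204 200 198 191 167 174 200 203 190 182 184 183 177 163 164 166 180
272 211 211 210 202 200 201 201 191 168 173 187 163 181 211 212 212 211 211 211 210
273 211 210 211 211 203 200 201 200 196 174 169 170 211 210 212 212 211 212 211 211
274 211 211 210 211 210 203 194 187 180 174 151 157 196 210 211 210 212 211 211 211
275 211 211 210 207 187 171 157 135 102  94  98 117 144 185 195 211 211 211 210 211
276 211 211 211 190 121  84  86  85  90  89  90  87  88 117 160 211 211 211 211 210
277 211 210 200 160  54  81  83  91  97  94  90  90  84  90 152 210 211 210 211 211
top3 -3.3 rms 8.8 pointer y mm -0.83 gap 1.68 [1.362300e+00 7.100000e-03 1.895326e+02 1.089988e+02 4.968000e-01
 1.062000e-01 3.400000e-03 8.838870e+01 4.994000e-01]
top3 -3.3 rms 8.8 pointer y mm -1.7 gap 1.39 [1.271900e+00 5.300000e-03 1.886031e+02 9.178950e+01 4.967000e-01
 1.062000e-01 3.300000e-03 8.786100e+01 4.995000e-01]
```

```bash
cat > fit2.py <<'E'
import sys; sys.argv=[""]
import fit; from fit import *
fit.W,fit.X0=24,371
X0,W=371,24
G=[cv2.imread("pics/%s.png"%f,0).astype(float)[Y0:Y0+H,X0:X0+W] for f in("top0","top1","top3")]
cen=[389,380.5,380]; BG=[207,215,211]; D=[21.03e-3,1.03e-3,0]
ms=[]
for u in cen:
    w=np.zeros((H,W)); w[4:]=1                       # mark everywhere below
    cc=np.arange(X0,X0+W); m=(cc>u-5)&(cc<u+3.6); w[2:4,m]=1; w[1,(cc>u-5)&(cc<u+2)]=1
    ms.append(w*(cc<388 if u<385 else 1))
def rend(p,i):
    yaw,pm,sl,th,hf,mx,my,md,hp,mg,ms_,bl,hw=p[:13]; gt,gs=p[13+2*i:15+2*i]
    a=np.radians(yaw);ex=np.array([np.cos(a),np.sin(a),0]);ey=np.array([-np.sin(a),np.cos(a),0])
    im=np.full((H*K,W*K),BG[i],np.float32);O=np.array([mx,my,.048])
    q=[(0,0),(-md,hp),(-md,hw),(-.03,hw),(-.03,-hw),(-md,-hw),(-md,-hp)]
    pts=np.array([O+x*ex+y*ey for x,y in q])
    for j in range(7):
        k=(j+1)%7; hullfill(im,np.array([pts[j],pts[k],pts[k]-[0,0,.036],pts[j]-[0,0,.036]]),ms_)
    fill(im,pts,mg)
    T=O+.0015*ex+(pm-D[i])*ey+[0,0,hf*th];L=.008
    t=np.array([T,T+L*ex+sl*L*ey,T+L*ex-sl*L*ey]); hullfill(im,np.r_[t,t-[0,0,th]],gs); fill(im,t,gt)
    return cv2.GaussianBlur(im,(0,0),bl*K).reshape(H,K,W,K).mean((1,3))
def cost(p): return sum((m*np.sqrt(1+((rend(p,i)-g)/8)**2)-m).sum() for i,(g,m) in enumerate(zip(G,ms)))
B=[(-5,-2),(-.004,.003),(.5,1.5),(.001,.008),(0,1),(.494,.500),(.103,.110),(.001,.007),(.004,.0109),(78,100),(50,80),(.2,.5),(.0105,.0112)]+[(185,212),(90,190)]*3
r=differential_evolution(cost,B,popsize=8,maxiter=220,seed=2,tol=1e-4,workers=1)
print(r.fun/sum(m.sum() for m in ms),"remaining mm",-r.x[1]*1e3); print(np.round(r.x,4))
for hf in(0,.5,1):
    from scipy.optimize import minimize
    x=r.x.copy(); best=min((cost(np.r_[x[:1],y,x[2:4],hf,x[5:]]),y) for y in np.arange(-.004,.0031,.0002)); print(hf,best)
E
time timeout 500 python3 fit2.py
```

```text
0.2822906744165311 remaining mm 0.7059457211949065
[-2.490700e+00 -7.000000e-04  1.182700e+00  6.900000e-03  6.030000e-02
  4.972000e-01  1.061000e-01  3.400000e-03  7.900000e-03  8.801350e+01
  5.011180e+01  4.589000e-01  1.070000e-02  2.013721e+02  9.503440e+01
  1.980477e+02  1.226520e+02  1.917891e+02  1.039044e+02]
0 (np.float64(119.3052339964036), np.float64(-0.0005999999999999985))
0.5 (np.float64(120.29716985852582), np.float64(-0.00019999999999999836))
1 (np.float64(126.21376831441432), np.float64(0.0010000000000000026))
real	4m18.796s
user	4m19.315s
sys	0m0.375s
```

```bash
python3 -m handwheel '[{"grip":-1,"travel":[-1,0,0],"spin":0},{"grip":-1,"travel":[-1,0,0],"spin":0},{"grip":-1,"travel":[-1,0,0],"spin":0},{"grip":-1,"travel":[-1,0,0],"spin":0},{"grip":-1,"travel":[-1,0,0],"spin":0},{"grip":-1,"travel":[-1,0,0],"spin":0},{"grip":-1,"travel":[-1,0,0],"spin":0},{"grip":-1,"travel":[-1,0,0],"spin":0}]'
python3 -m handwheel '[{"grip":-1,"travel":[0,0,0],"spin":0},{"grip":-1,"travel":[0,0,1],"spin":0},{"grip":-1,"travel":[0,0,1],"spin":0},{"grip":-1,"travel":[0,0,0.9],"spin":0},{"grip":1,"travel":[0,0,0],"spin":0},{"grip":1,"travel":[0,0,0],"spin":0},{"grip":1,"travel":[0,0,0],"spin":0},{"grip":1,"travel":[0,0,0],"spin":0}]'
python3 -m handwheel '[{"grip":1,"travel":[0,0,0],"spin":0},{"grip":1,"travel":[0,0,0],"spin":0},{"grip":1,"travel":[0,0,0],"spin":0},{"grip":1,"travel":[0,0,0],"spin":0}]'
```

```text
time_s: 25.42
tcp_pos: [0.4714, -0.088, 0.2203]
eef_rot: [-180.0, 0.0, -90.0]
contact_force: [0.0, 0.4, 0.6]
gripper_width: 0.0875
gripper_force: 0.0
time_s: 26.42
tcp_pos: [0.4721, -0.0896, 0.1483]
eef_rot: [-179.9, 0.0, -90.0]
contact_force: [0.6, -0.3, 1.1]
gripper_width: 0.0533
gripper_force: 0.0
time_s: 26.92
tcp_pos: [0.4716, -0.0898, 0.1476]
eef_rot: [180.0, -0.0, -90.0]
contact_force: [-2.1, -0.1, 1.7]
gripper_width: 0.0251
gripper_force: 30.0
```

```bash
python3 -m handwheel '[{"grip":1,"travel":[-0.50,0.31,0],"spin":0},{"grip":1,"travel":[-0.55,0.20,0],"spin":0},{"grip":1,"travel":[0,0,0],"spin":0},{"grip":1,"travel":[0,0,0],"spin":0},{"grip":1,"travel":[0,0,0],"spin":0}]'
python3 -m handwheel '[{"grip":-1,"travel":[0,0,0],"spin":0},{"grip":-1,"travel":[0,0,0],"spin":0},{"grip":-1,"travel":[0,0,0],"spin":0},{"grip":-1,"travel":[0,0,0],"spin":0},{"grip":-1,"travel":[0,0,-0.9],"spin":0},{"grip":-1,"travel":[0,0,-1],"spin":0},{"grip":-1,"travel":[0,0,-1],"spin":0},{"grip":-1,"travel":[1,0,0],"spin":0}]'
python3 -m handwheel '[{"grip":-1,"travel":[1,0,0],"spin":0},{"grip":-1,"travel":[1,0,0],"spin":0},{"grip":-1,"travel":[1,0,0],"spin":0},{"grip":-1,"travel":[1,0,0],"spin":0},{"grip":-1,"travel":[1,0,0],"spin":0},{"grip":-1,"travel":[1,0,0],"spin":0},{"grip":-1,"travel":[1,0,0],"spin":0},{"grip":-1,"travel":[0,0,0],"spin":0}]'
python3 - <<'E'
from h import *
g=snap("top","top4.png"); g=cv2.cvtColor(g,cv2.COLOR_RGB2GRAY); snap("side","side4.png")
print("     ",*range(370,390))
for r in range(268,278): print(r,*["%3d"%v for v in g[r,370:390]])
for t,z in(("crank_handle",.176),("crank",.13),("pointer_tip",.048),("mark",.048)):
  q=models.find_in("side",t)[:1]+models.find_in("top",t)[:1]; print(t,[(x["position"],x["p"]) for x in q])
E
```

```text
time_s: 27.55
tcp_pos: [0.4576, -0.0636, 0.1476]
eef_rot: [179.9, -0.0, -90.0]
contact_force: [-5.9, -0.3, 7.1]
gripper_width: 0.0256
gripper_force: 30.0
time_s: 28.55
tcp_pos: [0.4605, -0.0878, 0.2222]
eef_rot: [-179.8, 0.0, -89.9]
contact_force: [0.3, -0.0, -1.1]
gripper_width: 0.0875
gripper_force: 0.0
time_s: 29.55
tcp_pos: [0.4587, -0.2645, 0.2196]
eef_rot: [180.0, 0.0, -90.2]
contact_force: [0.4, 0.4, -0.7]
gripper_width: 0.0878
gripper_force: 0.0
      370 371 372 373 374 375 376 377 378 379 380 381 382 383 384 385 386 387 388 389
268  71  89  88  79  61  55  82 104 123 121 115 100  97  79  71  75  76  77  78  78
269 121 109 104 103  61  68 107 158 182 183 177 163 155 108  45  44  50  53  54  79
270 186 170 166 163 145 145 153 186 208 208 208 203 181 148 109 105  84  84  91 133
271 211 210 210 201 201 200 195 186 194 209 205 192 178 184 181 174 157 157 162 182
272 211 212 211 204 201 200 201 194 177 201 203 198 212 211 212 207 198 197 197 198
273 211 211 210 211 204 201 202 205 202 193 196 196 211 211 212 209 200 198 200 198
274 210 212 211 213 208 198 203 194 182 172 152 158 198 212 211 209 200 199 200 199
275 211 211 212 207 185 167 169 133 101  98  96 118 144 185 191 203 198 195 198 197
276 212 212 211 190 121  86  88  85  91  88  89  86  88 117 152 195 195 196 196 194
277 212 210 199 160  57  81  82  92  99  94  89  89  85  92 147 200 199 198 197 196
crank_handle [([465.7, 288.5], 0.49)]
crank [([337.1, 311.9], 0.72), ([461.1, 272.1], 0.91)]
pointer_tip [([320.6, 276.0], 0.76), ([379.0, 254.4], 0.93)]
mark [([336.8, 313.7], 0.53), ([406.1, 266.5], 0.62)]
```

```bash
python3 -c "from plant import close_job; print(close_job())"
```

```text
the job is handed in; nothing more can be done
None
```

I fitted the crank fully down on the shaft and wound it about 654° clockwise by its handle. I then let go and handed in the job. The pointer looks opposite the mark in the camera pixels, to about ±0.5 mm; after the final wind I checked this by numbers only, not by viewing a picture.

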